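# Unpile the balcony shelf things into their formed tray

## Task

The shelf things were piled on one another while the pull-out tray was wiped; put each back fully home in the tray well of its own shape, working down the pile in this order: the aluminium clip in the T-shaped well, the glass jar in the round well, the square wooden caddy in the square well, and the oblong box in the oblong well. Each must lie flat and upright on its well's floor, let go and still. The jar is glass: do not drop it or tip it over; and leave the green bottle and the peg basket where they stand.

Things in the scene. Friction and masses are not known exactly. Their poses are not given: they have to be found in the camera images.
- clip: Loose aluminium hanger clip, top of the pile, flat on the jar's lid. From above a T, 12 mm thick: jaw bar 70 mm along y, x from -17 to -1 mm; tongue 16 mm wide (y) from the bar to x = +27 mm. Grasp the upright thumb plate over the origin: 30 mm along x, 10 mm thick in y, 12 to 42 mm above the underside. Origin: on the underside beneath the plate's centre; z up. 60 g.
- jar: Small clear glass jar with flat steel lid, loose, standing on the square caddy, under the clip. Round, 44 mm diameter, 58 mm tall (lid: the top 14 mm, also 44 mm across). Origin: centre of the underside; z up. About 120 g.
- square_caddy: Square light wooden caddy with flat lid, loose, standing on the oblong box, under the jar: 54 x 54 mm (x, y), 40 mm tall. Origin: centre of the underside; z up. About 140 g.
- oblong_box: Oblong white plastic box with flat lid, loose, standing on the table on the robot's left at the bottom of the pile: lid 100 mm along its x, 56 mm along its y, top 44 mm high; the lid is the top 10 mm, below it the box is 2 mm narrower all round. Origin: centre of the underside; z up. About 200 g.
- tee_well: T-shaped well for the clip: 64 x 90 mm block with a T recess 4 mm wider than the clip all round; fits one way only. A clip fully home has its origin over the well's and its x axis (bar to tongue) along the well's x (block x -27 to 37). Grey walls, off-white floor, fixed. Origin: on its underside 4 mm above the table; z up; inner floor 3 mm, wall tops 10 mm above the origin.
- round_well: Round well for the jar: a grey ring, 54 mm inside and 62 mm outside diameter. Grey walls, off-white floor, fixed. Origin: on its underside below the recess's middle, 4 mm above the table; z up; inner floor 3 mm, wall tops 10 mm above the origin.
- square_well: Square well for the caddy: 64 x 64 mm inside, walls 4 mm thick. Grey walls, off-white floor, fixed. Origin: on its underside below the recess's middle, 4 mm above the table; z up; inner floor 3 mm, wall tops 10 mm above the origin.
- oblong_well: Oblong well for the oblong box: 110 mm (its x) by 66 mm (its y) inside, walls 4 mm thick. The four wells, in shuffled places 130 to 140 mm apart, fill a low white tray (300 x 280 mm, rim 14 mm high) at the robot's right. Grey walls, off-white floor, fixed. Origin: on its underside below the recess's middle, 4 mm above the table; z up; inner floor 3 mm, wall tops 10 mm above the origin.
- green_bottle: Bystander: green twist-cap bottle, 64 mm diameter, 190 mm tall, loose, standing beyond the pile. Origin: centre of the underside; z up.
- peg_basket: Bystander: open grey basket with wooden pegs, 110 x 90 mm, 60 mm tall, loose, standing to the left of the pile. Origin: centre of the underside; z up.
Things that resemble listed ones, but are neither listed nor needed, are in the scene too. Leave any orange, red or turquoise look-alike of the square_caddy alone.

How it is judged:
By the outcome, as a careful person would: the job done as asked, in the order asked, and still so for the second after the job is handed in, with the robot touching nothing.
It also fails if it takes over 104 s, if anything falls off the work surface, if the arm or the gripper's body presses on something with over 40 N, if the wrist force passes 120 N, or if a joint passes its speed limit or range.

## Robot

A 6-joint arm with a two-finger parallel gripper is mounted at the origin on the work surface. World frame = base frame: x ahead of the robot, y to its left, z up, the work surface at z = 0. Lengths are in m, angles in rad, forces in N, time in s.
With the tool pointing down it reaches from about 0.15 to 0.775 m from the base axis. Payload 6.1 kg.
Tool frame: the origin (TCP) lies between the finger pads; the fingertips stand 11 mm ahead of it and the grasp point (between the pads) lies 8 mm behind it; z points along the fingers, y is the line along which they close (so a half turn about z gives the same grasp; the last joint's range is limited). The gripper opens to 85 mm and grips with 20 to 120 N. Pads are 22 mm wide; open, the fingers measure 114 mm over their backs; the gripper's body (76 mm by 85 mm) begins 54 mm behind the grasp point. The pads swing forward as they close: fully open they stand 13 mm farther back than shut.
Start: joints at [-1.197, 0.126, -0.04, 1.405, 0, 1.571], TCP at [0.192, -0.489, 0.221] pointing down, gripper open.
Joint ranges: [-2.72, 2.72], [-0.95, 1.95], [-1.27, 1.35], [-1.78, 2.02], [-1.46, 1.47], [-3.14, 3.14]. Speed limits (rad/s): [2.39, 2.39, 3.01, 3.14, 3.14, 3.14].

## Interface

Orientations are given as a 3x3 rotation matrix whose columns are the frame's x, y, z axes.
In Python, from plant import ctrl gives the robot as it stands.
- The arm moves only by the tool nudge_tcp, called after "Request:" as a command line: name --argument value ..., lists and objects as JSON in quotes. Schema: {"type":"object","properties":{"segments":{"type":"object","properties":{"rows":{"type":"array","items":{"type":"array","items":{"type":"number"},"minItems":7,"maxItems":7},"minItems":1,"maxItems":10}},"additionalProperties":false,"required":["rows"]},"only":{"type":"string"},"quiet":{"type":"boolean"},"lines":{"type":"string"}},"required":["segments"],"additionalProperties":false}. segments is an object whose key "rows" holds a list of rows, 1 to 10 of them, each of 7 numbers: dx, dy, dz in m, then a rotation vector rx, ry, rz in rad, then the finger opening in m; each row is the pose to reach, as a shift and turn from the pose commanded when the call began, along the tool's axes at that moment; what a row does not reach only later rows make up. A row lasts 1/8 s, in which the tool goes at most 0.0625 m and 0.188 rad, less where a joint would pass 70% of its speed; a pose out of reach is approached as far as the arm can. The fingers move at their own pace and stop on an object; the grip force is fixed at half the most. Time passes only in rows, so rows that do not move let the fingers close. The tool returns the time, the measured TCP pose, the force, the opening and the grip force at its end. only (a regular expression) keeps the lines of the reply that match it, lines (a string "A,B") keeps lines A to B, and quiet returns only ok. Input that does not fit is refused with a message, and nothing moves.
- ctrl.get_state(): the state, without advancing time (a new reading comes with each control period).
- ctrl.grab_frame(name): name is "scene" or "side" or "wrist"; returns the picture (480x640x3 uint8, blue, green, red); there is no depth.
- ctrl.camera_params(name): a dict with "fx", "fy", "cx", "cy" (pixels), "eye" and "rotation" of the camera in the world; the wrist camera has in their place "tool_from_camera" (4x4, takes a point from camera to tool coordinates, whose origin is the TCP and whose axes are the flange's). Camera axes: x right, y down, z forward; pixel columns grow to the right and rows downward; lengths in m; the calibration is good to about 2 mm. A picture is of the moment at which its call begins: read the wrist's pose just before it. camera_params takes no time and is no camera call.
- ctrl.hand_in(): hands the job in; it is judged then, once.
Trained networks look in the newest picture that a camera, given by its name, has taken for a name from the list of things; names that differ only in an ending like _2 or _b are one class to them, and where a whole thing is asked for, a point or a joint stands for the part that bears it (a point fixed in the world has none). Each returns a list of dicts, best first, with "p" (0 to 1); they miss things now and then, are a little off and sometimes report something else, mostly with a low value. They report only what shows in the picture. A call takes as long as a camera call. They do not tell look-alikes from the thing itself.
- ctrl.cut_out(name, camera): "mask" (480x640 bool, what is visible of it).
- ctrl.mark_of(name, camera): "centre" ([x, y, z] in m, in world coordinates, good to about 4 mm: a listed point, or the origin of a listed thing).
The state is a dict: "t": time; "joint_pos": joint angles; "joint_velocities": joint speeds; "effort": joint torques, N m; "eef_pos": TCP position; "ee_rot": TCP orientation; "wrist_force": force on the tool from outside, world axes, zero at the start; "moment": the same for the moment, N m; "gripper_width": finger opening in m; "grasp_force": force on a finger pad.
Only numpy, scipy, OpenCV 4.12 (cv2) and the standard library are available. Lean on these libraries where they do the work, as an engineer would, in place of code of your own. Each camera call takes 0.05 s, during which the arm holds its last target. There are 200 camera calls.

## Working session

There is one attempt and no reset: what is moved stays moved. The work goes in short steps, Python scripts to look and compute and a tool call to move; the robot and the scene stay as the last step left them, time stands still between calls to the robot, and variables do not carry over. Pictures are saved under pics/ and viewed, at most 17 in all, crops included, and the job is handed in when it is done.

```bash
mkdir -p pics; ls
```

Run:
```python
from plant import ctrl
import cv2,numpy as np
s=ctrl.get_state();print(s['t'],s['eef_pos'],np.round(s['ee_rot'],3).tolist(),s['gripper_width'])
for c in ("scene","side"):
    f=ctrl.grab_frame(c);cv2.imwrite(f'pics/{c}0.png',f)
    p=ctrl.camera_params(c);print(c,{k:np.round(v,3).tolist() for k,v in p.items()})
    for n in "clip jar square_caddy oblong_box tee_well round_well square_well oblong_well green_bottle peg_basket".split():
        print(n,[(np.round(d['centre'],3).tolist(),round(d['p'],2)) for d in ctrl.mark_of(n,c)])
print({k:np.round(v,4).tolist() for k,v in ctrl.camera_params("wrist").items()})
print(ctrl.get_state()['t'])
```

```text
pics
0.0 [ 0.19156434 -0.48836857  0.22070503] [[0.931, 0.365, -0.001], [0.365, -0.931, 0.001], [-0.0, -0.002, -1.0]] 0.08533041189164389
scene {'fx': 433.273, 'fy': 433.273, 'cx': 321.845, 'cy': 244.197, 'eye': [1.33, -0.187, 0.659], 'rotation': [[0.305, 0.547, -0.78], [0.952, -0.161, 0.259], [0.016, -0.821, -0.57]]}
clip [([0.567, 0.199, 0.141], 0.67)]
jar [([0.561, 0.197, 0.086], 0.62), ([0.554, 0.192, -0.002], 0.25)]
square_caddy [([0.561, 0.198, 0.044], 0.95), ([0.472, 0.081, 0.002], 0.86), ([0.621, 0.08, 0.001], 0.71), ([0.607, 0.303, -0.001], 0.62), ([0.465, -0.126, 0.001], 0.35)]
oblong_box [([0.555, 0.192, -0.003], 0.82)]
tee_well [([0.47, -0.128, 0.002], 0.66)]
round_well [([0.613, -0.127, 0.004], 0.71), ([0.613, -0.254, 0.001], 0.16)]
square_well [([0.474, -0.259, 0.006], 0.83), ([0.615, -0.123, 0.004], 0.46)]
oblong_well [([0.613, -0.251, -0.002], 0.81), ([0.562, 0.198, 0.041], 0.21)]
green_bottle [([0.71, 0.222, -0.0], 0.62)]
peg_basket [([0.414, 0.425, -0.003], 0.77)]
side {'fx': 448.012, 'fy': 448.012, 'cx': 319.545, 'cy': 237.812, 'eye': [0.285, 0.702, 0.867], 'rotation': [[-0.905, -0.305, 0.297], [-0.425, 0.678, -0.6], [-0.018, -0.669, -0.743]]}
clip [([0.566, 0.198, 0.142], 0.71), ([0.562, 0.198, 0.086], 0.57)]
jar []
square_caddy [([0.625, 0.085, 0.004], 0.86), ([0.476, 0.083, -0.001], 0.7), ([0.565, 0.201, 0.044], 0.56), ([0.609, 0.303, -0.001], 0.56)]
oblong_box [([0.552, 0.194, 0.001], 0.89)]
tee_well [([0.469, -0.124, 0.0], 0.63)]
round_well [([0.609, -0.128, 0.006], 0.89)]
square_well [([0.47, -0.252, 0.004], 0.64)]
oblong_well [([0.611, -0.254, 0.004], 0.77)]
green_bottle [([0.714, 0.22, 0.0], 0.81), ([0.566, 0.196, 0.087], 0.72)]
peg_basket [([0.414, 0.426, 0.0], 0.85)]
{'fx': 408.9537, 'fy': 408.9537, 'cx': 320.3901, 'cy': 238.0245, 'tool_from_camera': [[-0.0017, -0.9489, -0.3157, 0.081], [1.0, -0.0018, -0.0001, -0.0004], [-0.0005, -0.3157, 0.9489, -0.153], [0.0, 0.0, 0.0, 1.0]]}
1.1
```

View pics/scene0.png

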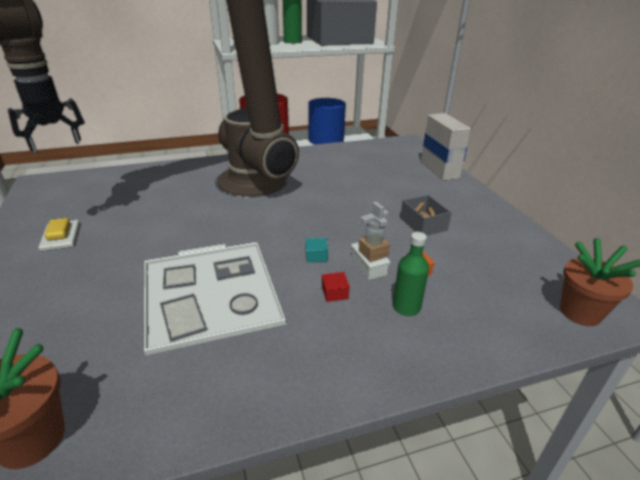

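View pics/side0.png

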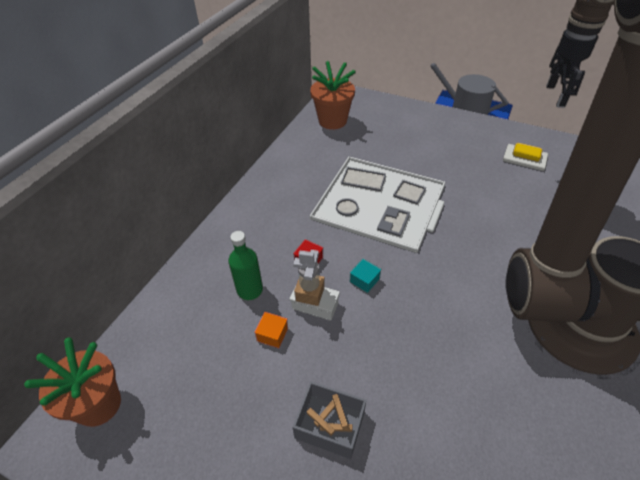

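The scene picture shows the pile at about (373,245), with the red, teal and orange look-alikes around it and the bottle at (410,280). The tray is at (210,295), with the T well at (235,268), the round at (244,303), the square at (180,276) and the oblong at (184,316). The side view agrees. Next I look from above the tray with the wrist camera.

Create h.py:
```python
from plant import ctrl
import cv2,numpy as np
from scipy.spatial.transform import Rotation as R
def down(yaw): # tool z down, tool x at world yaw
    c,s=np.cos(yaw),np.sin(yaw);return np.array([[c,s,0],[s,-c,0],[0,0,-1]])
def go(p,yaw=None):
    "tool-axes delta to reach world TCP p, tool x heading yaw"
    s=ctrl.get_state();Rm=s['ee_rot']
    d=Rm.T@(np.array(p)-s['eef_pos']);rv=R.from_matrix(Rm.T@(down(yaw) if yaw is not None else Rm)).as_rotvec()
    print('delta',np.round(d,4),np.round(rv,4),'len',round(float(np.linalg.norm(d)),3),'joints',np.round(s['joint_pos'],2))
def shot(fn,cam='wrist'):
    s=ctrl.get_state();f=ctrl.grab_frame(cam);cv2.imwrite(f'pics/{fn}.png',f);return s,f
def campose(s,cam='wrist'):
    p=ctrl.camera_params(cam);K=(p['fx'],p['fy'],p['cx'],p['cy'])
    if cam!='wrist': return K,np.array(p['eye']),np.array(p['rotation'])
    T=np.array(p['tool_from_camera']);return K,s['eef_pos']+s['ee_rot']@T[:3,3],s['ee_rot']@T[:3,:3]
def unproj(s,px,z,cam='wrist'):
    K,e,Rc=campose(s,cam);px=np.atleast_2d(px).astype(float)
    r=np.c_[(px[:,0]-K[2])/K[0],(px[:,1]-K[3])/K[1],np.ones(len(px))]@Rc.T
    return e+r*((z-e[2])/r[:,2])[:,None]
def marks(names,cam='wrist'):
    for n in names.split(): print(n,[(np.round(d['centre'],4).tolist(),round(d['p'],2)) for d in ctrl.mark_of(n,cam) if d['p']>.3])
def rect(mask):
    m=mask.astype(np.uint8);c=max(cv2.findContours(m,0,2)[0],key=cv2.contourArea);return c[:,0,:]
```

```text
(no output)
```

Request:
nudge_tcp --segments '{"rows": [[0.06,-0.018,-0.03,0,0,0.18,0.085],[0.12,-0.036,-0.03,0,0,0.374,0.085],[0.18,-0.054,-0.03,0,0,0.374,0.085],[0.24,-0.072,-0.03,0,0,0.374,0.085],[0.3,-0.09,-0.03,0,0,0.374,0.085],[0.36,-0.108,-0.03,0,0,0.374,0.085],[0.42,-0.126,-0.03,0,0,0.374,0.085],[0.45,-0.135,-0.03,0,0,0.374,0.085],[0.45,-0.135,-0.03,0,0,0.374,0.085]]}'

```text
t: 2.22
eef_pos: [0.5634, -0.1965, 0.2504]
ee_rot: [[1.0, 0.004, -0.001], [0.004, -1.0, 0.001], [-0.001, -0.001, -1.0]]
wrist_force: [0.4, -0.3, 0.3]
gripper_width: 0.0853
grasp_force: 0.0
```

Run:
```python
from h import *
s,f=shot('tray');print(s['eef_pos'],np.round(s['ee_rot'],3).tolist(),s['joint_pos'])
marks('tee_well round_well square_well oblong_well')
for n,z in (('tee_well',.014),('round_well',.014),('square_well',.014),('oblong_well',.014)):
    for d in ctrl.cut_out(n,'wrist')[:2]:
        c=unproj(s,rect(d['mask']),z)[:,:2]
        (cx,cy),sz,a=cv2.minAreaRect((c*1000).astype(np.float32));print(n,round(d['p'],2),round(cx,1),round(cy,1),np.round(sz,1),round(a,1))
print(ctrl.get_state()['t'])
go((.51,.2,.33),0)
```

```text
[ 0.56338632 -0.19646884  0.25036688] [[1.0, 0.004, -0.001], [0.004, -1.0, 0.001], [-0.001, -0.001, -1.0]] [-3.35722523e-01  2.69377693e-01  1.99780396e-01  1.50231291e+00
  3.53616311e-04  2.80163926e+00]
tee_well [([0.4731, -0.1232, 0.005], 0.74)]
round_well [([0.605, -0.127, 0.0069], 0.9)]
square_well []
oblong_well [([0.6109, -0.2526, 0.0068], 0.7)]
tee_well 0.78 476.5 -127.1 [69.3 92.3] 1.7
square_well 0.58 473.3 -253.8 [74.  76.8] 86.2
oblong_well 0.62 611.3 -254.0 [118.6  74.7] 8.2
2.675
delta [-0.0514 -0.3994 -0.0782] [ 0.0002 -0.0005 -0.0017] len 0.41 joints [-0.34  0.27  0.2   1.5  -0.    2.8 ]
```

View pics/tray.png

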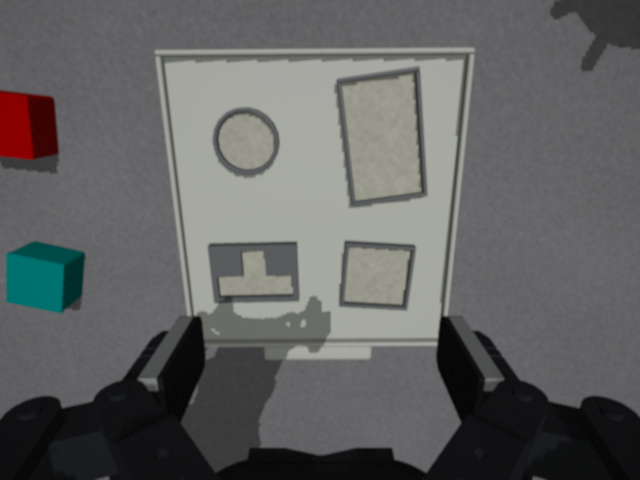

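Seen from above, the T well's tongue points up the image (+x) at about (254,275). The round well is at (246,140), the oblong at (382,137) tilted about 8°, and the square at (377,274). Next I go over the pile and work out the wells' poses more closely from this frame.

Request:
nudge_tcp --segments '{"rows": [[0,-0.02,-0.06,0,0,-0.18,0.085],[0,-0.08,-0.08,0,0,-0.36,0.085],[0,-0.14,-0.08,0,0,-0.54,0.085],[0,-0.2,-0.08,0,0,-0.72,0.085],[0,-0.26,-0.08,0,0,-0.9,0.085],[0,-0.32,-0.08,0,0,-1,0.085],[0,-0.37,-0.08,0,0,-1,0.085],[0,-0.387,-0.08,0,0,-1,0.085],[0,-0.387,-0.08,0,0,-1,0.085]]}'

```text
t: 3.8
eef_pos: [0.5614, 0.1884, 0.3313]
ee_rot: [[0.54, 0.842, -0.0], [0.842, -0.54, -0.001], [-0.001, 0.0, -1.0]]
wrist_force: [0.4, -0.0, 1.1]
gripper_width: 0.0853
grasp_force: 0.0
```

Run:
```python
from h import *
f=cv2.imread('pics/tray.png');s={'eef_pos':np.array([0.56338632,-0.19646884,0.25036688]),'ee_rot':np.array([[1.0,0.004,-0.001],[0.004,-1.0,0.001],[-0.001,-0.001,-1.0]])}
g=cv2.cvtColor(f,cv2.COLOR_BGR2GRAY)
m=(g<125).astype(np.uint8)
cs,hr=cv2.findContours(m,cv2.RETR_CCOMP,cv2.CHAIN_APPROX_NONE)
for c,h in zip(cs,hr[0]):
    A=cv2.contourArea(c)
    if 800<A<20000 and 190<c[:,0,0].mean()<440 and 60<c[:,0,1].mean()<310:
        for z in ((.014,) if h[3]<0 else (.007,.014)):
            q=unproj(s,c[:,0],z)[:,:2]*1000;b=cv2.minAreaRect(q.astype(np.float32));print('outer' if h[3]<0 else 'hole',z,np.round(b[0],1),np.round(b[1],1),round(b[2],1))
s,f=shot('pile');print(s['eef_pos'],np.round(s['ee_rot'],3).tolist())
marks('clip jar square_caddy oblong_box')
for n,z in (('clip',.154),('square_caddy',.084),('oblong_box',.044)):
    for d in ctrl.cut_out(n,'wrist')[:3]:
        b=cv2.minAreaRect((unproj(s,rect(d['mask']),z)[:,:2]*1000).astype(np.float32));print(n,round(d['p'],2),np.round(b[0],1),np.round(b[1],1),round(b[2],1))
```

```text
outer 0.014 [ 473.4 -253.4] [73.5 74.5] 86.6
hole 0.007 [ 470.5 -254.7] [65.1 63.6] 86.6
hole 0.014 [ 473.5 -253.6] [64.  62.5] 86.6
outer 0.014 [ 608.  -126.4] [61.9 61.6] 0.1
hole 0.007 [ 608.1 -124.9] [50.9 52.3] 0.1
hole 0.014 [ 608.8 -126.2] [50.  51.4] 0.1
outer 0.014 [ 610.1 -253.3] [119.   76.1] 8.1
hole 0.007 [ 610.2 -254.4] [110.1  66.4] 8.2
hole 0.014 [ 610.9 -253.4] [108.1  65.3] 8.2
hole 0.007 [ 473.7 -126.9] [50.8 79.1] 1.4
hole 0.014 [ 476.7 -128.2] [49.9 77.7] 1.4
[0.56139055 0.18844903 0.33133504] [[0.54, 0.842, -0.0], [0.842, -0.54, -0.001], [-0.001, 0.0, -1.0]]
clip [([0.5652, 0.1997, 0.1435], 0.94)]
jar [([0.5658, 0.2022, 0.0865], 0.9)]
square_caddy [([0.4736, 0.0827, 0.0006], 0.71), ([0.6283, 0.0829, 0.0016], 0.69), ([0.6038, 0.3006, -0.0019], 0.66)]
oblong_box []
clip 0.79 [568.6 198.3] [49.2 70.1] 14.1
clip 0.18 [460.7 381.8] [97.5 84.5] 5.5
square_caddy 0.94 [604.5 295.8] [49.  50.3] 5.8
square_caddy 0.8 [491.5 104.6] [62.1 53.5] 76.7
square_caddy 0.71 [570.4 209.2] [38.1 39.3] 9.8
oblong_box 0.68 [513.8 191.6] [22.  56.8] 5.0
```

View pics/pile.png

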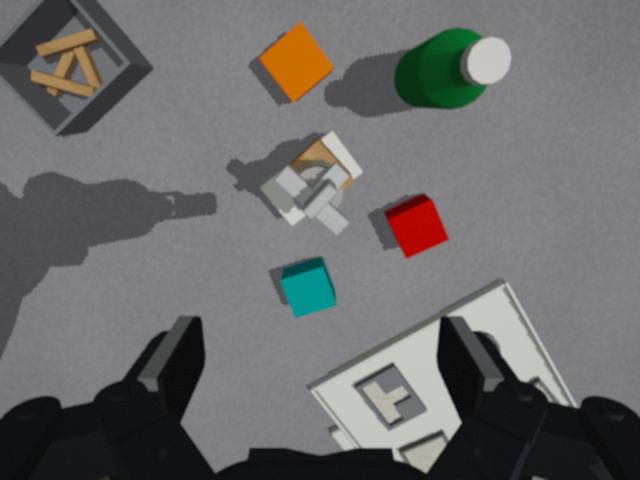

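The pile is at about (315,190), with the red caddy at (417,225), the teal at (308,287), the orange at (296,62) and the bottle at (450,70). I zoom in on the clip.

Run:
```python
from h import *
f=cv2.imread('pics/pile.png')[110:260,230:390];cv2.imwrite('pics/pilez.png',cv2.resize(f,(640,600),interpolation=cv2.INTER_CUBIC))
```

```text
(no output)
```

View pics/pilez.png

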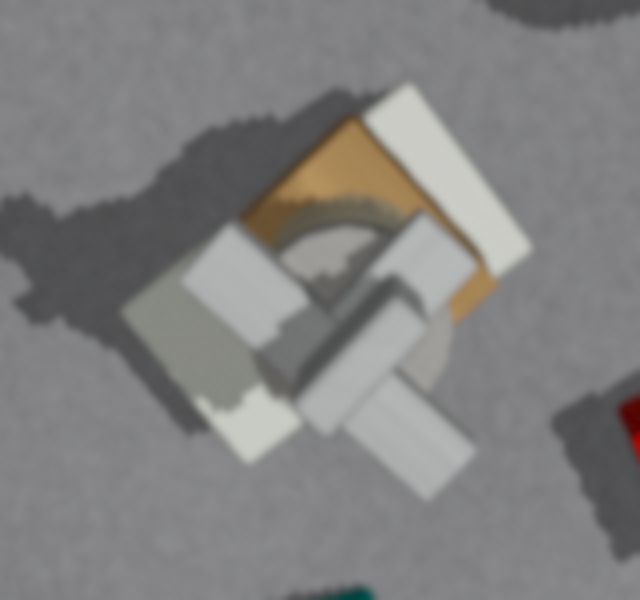

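The clip's bar runs from (209,254) to (451,476) in the zoom, its tongue points up and right, and the plate stands along the tongue.

Run:
```python
from h import *
s={'eef_pos':np.array([0.56139055,0.18844903,0.33133504]),'ee_rot':np.array([[.54,.842,0],[.842,-.54,-.001],[-.001,0,-1.]])}
P=lambda q,z:unproj(s,np.array(q)/4+[230,110],z)[:,:2]
b=P([(209,254),(451,476)],.154);d=b[1]-b[0];print('bar',b,np.linalg.norm(d),np.degrees(np.arctan2(d[1],d[0]))+90)
p=P([(400,290),(425,325),(330,435),(300,395)],.184);print('plate',p.mean(0),p, np.degrees(np.arctan2(*(p[0]+p[1]-p[2]-p[3])[::-1])))
yaw=np.radians(14.1);o=b.mean(0)+.009*np.array([np.cos(yaw),np.sin(yaw)]);print('origin from bar',o)
c=P([(355,115),(243,220),(495,283)],.084);print('caddy',c,np.degrees(np.arctan2(*(c[2]-c[0])[::-1])),np.linalg.norm(c[2]-c[0]))
print('caddy ctr',c[1]+0 if 0 else (c[1]+c[2])/2)
c=P([(408,83),(532,248),(122,312),(250,464)],.044);print('box',c,np.linalg.norm(c[0]-c[2]),np.linalg.norm(c[0]-c[1]),c.mean(0),np.degrees(np.arctan2(*(c[0]-c[2])[::-1])),np.degrees(np.arctan2(*(c[1]-c[3])[::-1])))
go((.565,.199,.24),np.pi+yaw)
```

```text
bar [[0.54934052 0.22731848]
 [0.56574198 0.1608558 ]] 0.06845652500094176 13.862313303930023
plate [0.56726564 0.19761003] [[0.58035204 0.20538381]
 [0.58074984 0.19729812]
 [0.55422    0.189056  ]
 [0.55374069 0.19870218]] 15.686453964553223
origin from bar [0.5662701  0.19627967]
caddy [[0.58567264 0.22951088]
 [0.54921261 0.22332392]
 [0.59278662 0.1768881 ]] -82.30095321624606 0.05310146983047625
caddy ctr [0.57099962 0.20010601]
box [[0.59979492 0.22608984]
 [0.60488442 0.17157502]
 [0.50190603 0.21711227]
 [0.50704005 0.16233073]] 0.09829970677113578 0.05475187237128644 [0.55340635 0.19427697] 5.240038984089796 5.397258464946628
delta [ 0.0117 -0.0035  0.0917] [ 3.0000e-04  1.0000e-04 -2.3894e+00] len 0.093 joints [ 0.32  0.29  0.41  1.69 -0.    2.47]
```

Request:
nudge_tcp --segments '{"rows": [[0.01,0,0.02,0,0,-0.18,0.085],[0.01,0,0.05,0,0,-0.37,0.085],[0.01,0,0.08,0,0,-0.55,0.085],[0.01,0,0.08,0,0,-0.74,0.085],[0.01,0,0.08,0,0,-0.92,0.085],[0.01,0,0.08,0,0,-1.11,0.085],[0.01,0,0.08,0,0,-1.3,0.085],[0.01,0,0.08,0,0,-1.48,0.085],[0.01,0,0.08,0,0,-1.67,0.085],[0.01,0,0.08,0,0,-1.85,0.085]]}'

```text
t: 5.45
eef_pos: [0.5669, 0.1962, 0.2516]
ee_rot: [[-0.959, 0.282, 0.0], [0.282, 0.959, -0.0], [-0.0, 0.0, -1.0]]
wrist_force: [0.3, 0.0, 0.5]
gripper_width: 0.0849
grasp_force: 0.0
```

Request:
nudge_tcp --segments '{"rows": [[0,0,0,0,0,-0.18,0.07],[0,0,0,0,0,-0.37,0.06],[0,0,0,0,0,-0.54,0.05],[0,0,0,0,0,-0.54,0.04],[0,0,0,0,0,-0.54,0.04]]}'

```text
t: 6.08
eef_pos: [0.5669, 0.1965, 0.2515]
ee_rot: [[-0.97, -0.243, 0.0], [-0.243, 0.97, 0.0], [-0.0, -0.0, -1.0]]
wrist_force: [-0.6, -0.0, 0.1]
gripper_width: 0.0406
grasp_force: 0.0
```

Run:
```python
from h import *
s,f=shot('clip1');cv2.imwrite('pics/clip1z.png',cv2.resize(f[60:460,120:520],(600,600)))
marks('clip')
go((.567,.197,.169),np.pi+.245);print(s['gripper_width'])
```

```text
clip [([0.567, 0.1971, 0.1434], 0.98), ([0.714, 0.221, -0.0013], 0.67), ([0.5613, 0.1993, 0.0462], 0.46)]
delta [-0.0003  0.0004  0.0825] [0.     0.     0.0013] len 0.083 joints [ 0.33  0.28  0.21  1.51 -0.    0.09]
0.04062567909047537
```

View pics/clip1z.png

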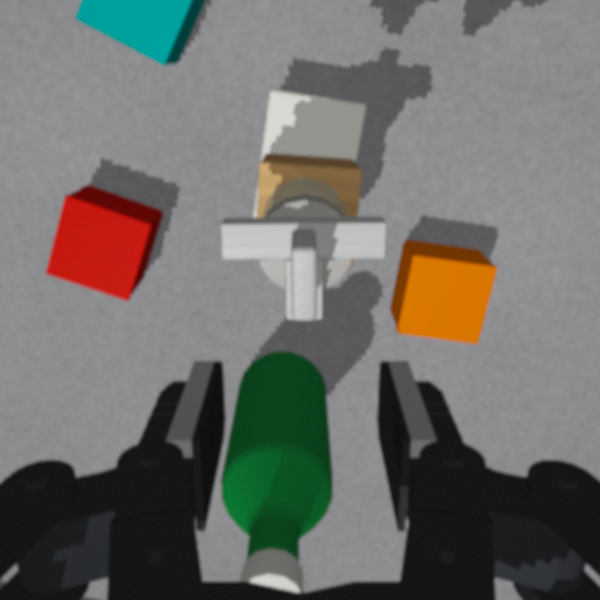

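The clip is square to the gripper and centred between the fingers (303 against 300 px). I descend and grip.

Request:
nudge_tcp --segments '{"rows": [[0,0,0.04,0,0,0,0.04],[0,0,0.07,0,0,0,0.04],[0,0,0.083,0,0,0,0.04],[0,0,0.083,0,0,0,0.04],[0,0,0.083,0,0,0,0.0],[0,0,0.083,0,0,0,0.0],[0,0,0.083,0,0,0,0.0],[0,0,0.083,0,0,0,0.0],[0,0,0.07,0,0,0,0.0],[0,0,0.03,0,0,0,0]]}'

```text
t: 7.42
eef_pos: [0.5655, 0.1961, 0.2203]
ee_rot: [[-0.969, -0.246, -0.005], [-0.246, 0.969, -0.002], [0.005, -0.001, -1.0]]
wrist_force: [0.7, 1.0, 0.1]
gripper_width: 0.0075
grasp_force: 58.7
```

Run:
```python
from h import *
s=ctrl.get_state();print(s['eef_pos'],s['gripper_width'],s['grasp_force'],s['wrist_force'])
go((.470,-.127,.12),np.pi+.027)
```

```text
[0.56552169 0.19614685 0.22032407] 0.0074535357127954345 58.73017609119415 [0.6871328  1.03906105 0.08679572]
delta [ 0.1715 -0.2897  0.1013] [-0.0012 -0.0048  0.2211] len 0.352 joints [ 0.33  0.27  0.14  1.44 -0.    0.09]
```

Request:
nudge_tcp --segments '{"rows": [[0.03,-0.05,-0.01,0,0,0.1,0],[0.06,-0.1,-0.01,0,0,0.22,0],[0.09,-0.15,0,0,0,0.22,0],[0.12,-0.2,0,0,0,0.22,0],[0.15,-0.25,0.01,0,0,0.22,0],[0.171,-0.289,0.05,0,0,0.221,0],[0.171,-0.29,0.08,0,0,0.221,0],[0.171,-0.29,0.1,0,0,0.221,0],[0.171,-0.29,0.1,0,0,0.221,0]]}'

```text
t: 8.55
eef_pos: [0.4711, -0.1264, 0.1206]
ee_rot: [[-1.0, -0.027, -0.003], [-0.027, 1.0, 0.001], [0.003, 0.001, -1.0]]
wrist_force: [-0.5, 0.3, -0.1]
gripper_width: 0.0073
grasp_force: 58.8
```

Run:
```python
from h import *
s,f=shot('clip2');cv2.imwrite('pics/clip2z.png',cv2.resize(f[60:460,120:520],(600,600)))
marks('clip tee_well');print(s['gripper_width'])
go((.470,-.127,.034),np.pi+.027)
```

```text
clip [([0.4705, -0.1267, 0.0912], 0.68)]
tee_well [([0.4739, -0.1232, 0.0045], 0.8)]
0.007267908779778376
delta [ 0.0031 -0.0004  0.0888] [-0.0005  0.0014  0.0005] len 0.089 joints [-0.26  0.08 -0.31  1.18 -0.   -0.29]
```

View pics/clip2z.png

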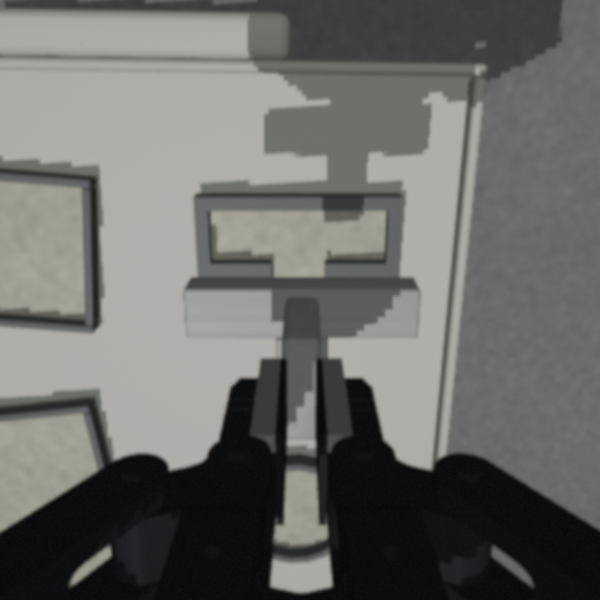

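The clip hangs straight in the fingers, and the recess is centred at column 299 against the gripper's 300.6. I check the recess in x from its edges (zoom rows 195, 210, 262).

Run:
```python
from h import *
s=ctrl.get_state()
q=np.array([(298,195),(298,209),(235,263),(208,225),(390,225),(274,277),(326,277)])/1.5+[120,60]
print(np.round(unproj(s,q,.014),4)); print(np.round(unproj(s,q,.007),4))
c=np.array([(185,291),(418,291),(185,335),(418,335)])/1.5+[120,60];print(np.round(unproj(s,c,.1206-.169+.154),4))
```

```text
[[ 0.4461 -0.1283  0.014 ]
 [ 0.4522 -0.1281  0.014 ]
 [ 0.4778 -0.1558  0.014 ]
 [ 0.4605 -0.1675  0.014 ]
 [ 0.4584 -0.0875  0.014 ]
 [ 0.484  -0.1382  0.014 ]
 [ 0.4834 -0.1147  0.014 ]]
[[ 0.4475 -0.1283  0.007 ]
 [ 0.4539 -0.1281  0.007 ]
 [ 0.4801 -0.1565  0.007 ]
 [ 0.4623 -0.1686  0.007 ]
 [ 0.4602 -0.0864  0.007 ]
 [ 0.4864 -0.1385  0.007 ]
 [ 0.4858 -0.1143  0.007 ]]
[[ 0.4566 -0.1611  0.1056]
 [ 0.4548 -0.092   0.1056]
 [ 0.4709 -0.1615  0.1056]
 [ 0.4691 -0.0908  0.1056]]
```

Run:
```python
from h import *
s=ctrl.get_state();print(s['t'],s['eef_pos'],s['ee_rot'])
go((.473,-.127,.036),np.pi+.027)
```

```text
8.7 [ 0.47297197 -0.12649384  0.12279574] [[-9.99621296e-01 -2.74819056e-02  1.41726358e-03]
 [-2.74825696e-02  9.99622181e-01 -4.51206572e-04]
 [-1.40432810e-03 -4.89985743e-04 -9.99998894e-01]]
delta [ 0.0001 -0.0005  0.0868] [-0.0005  0.0014  0.0005] len 0.087 joints [-0.26  0.08 -0.31  1.18 -0.   -0.29]
```

Request:
nudge_tcp --segments '{"rows": [[0,0,0.05,0,0,0,0],[0,0,0.075,0,0,0,0],[0,0,0.085,0,0,0,0],[0,0,0.088,0,0,0,0],[0,0,0.088,0,0,0,0],[0,0,0.088,0,0,0,0]]}'

```text
t: 9.45
eef_pos: [0.4735, -0.1265, 0.035]
ee_rot: [[-1.0, -0.027, 0.003], [-0.027, 1.0, -0.0], [-0.003, -0.0, -1.0]]
wrist_force: [-0.3, 1.4, 4.4]
gripper_width: 0.0074
grasp_force: 59.5
```

Request:
nudge_tcp --segments '{"rows": [[0,0,0.001,0,0,0,0],[0,0,0.001,0,0,0,0.03],[0,0,0.001,0,0,0,0.04],[0,0,0.001,0,0,0,0.04],[0,0,-0.04,0,0,0,0.04],[0,0,-0.1,0,0,0,0.06],[0,0,-0.15,0,0,0,0.07],[0,0,-0.15,0,0,0,0.07],[0,0,-0.15,0,0,0,0.07]]}'

```text
t: 10.58
eef_pos: [0.4721, -0.1264, 0.1829]
ee_rot: [[-1.0, -0.027, -0.0], [-0.027, 1.0, 0.0], [0.0, 0.0, -1.0]]
wrist_force: [0.4, -0.2, 0.4]
gripper_width: 0.0696
grasp_force: 0.0
```

Run:
```python
from h import *
ctrl.grab_frame('wrist');ctrl.grab_frame('wrist')
s,f=shot('clip3');cv2.imwrite('pics/clip3z.png',cv2.resize(f[60:460,120:520],(600,600)))
marks('clip tee_well')
go((.5656,.2,.22),np.pi+.027)
```

```text
clip [([0.4732, -0.1273, 0.0082], 0.55)]
tee_well [([0.4723, -0.1223, 0.002], 0.87)]
delta [-0.1027  0.3236 -0.0378] [ 0.0007 -0.0022  0.0001] len 0.342 joints [-0.26  0.06 -0.2   1.31 -0.   -0.29]
```

View pics/clip3z.png

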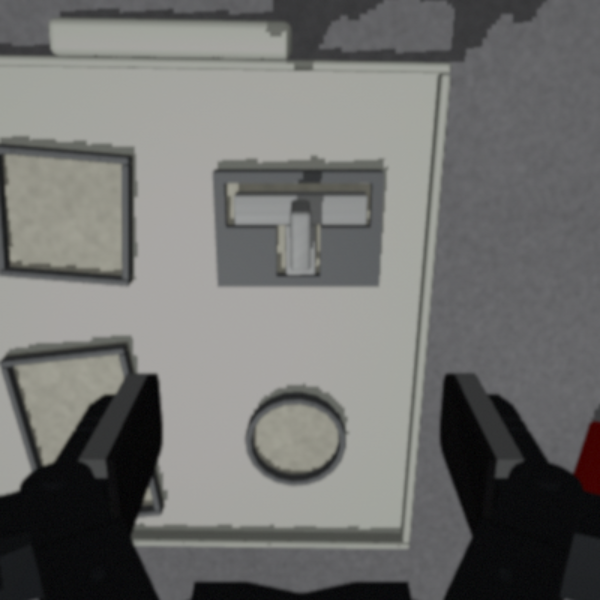

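The clip lies flat in its T recess at (300,225), with margin all round. On to the jar, taking the round well's pose again from this settled frame.

Request:
nudge_tcp --segments '{"rows": [[-0.02,0.05,-0.04,0,0,0,0.085],[-0.04,0.11,-0.07,0,0,0,0.085],[-0.055,0.17,-0.08,0,0,0,0.085],[-0.07,0.23,-0.08,0,0,0,0.085],[-0.09,0.28,-0.08,0,0,0,0.085],[-0.1,0.32,-0.08,0,0,0,0.085],[-0.103,0.324,-0.08,0,0,0,0.085],[-0.103,0.324,-0.08,0,0,0,0.085],[-0.103,0.324,-0.08,0,0,0,0.085]]}'

```text
t: 11.95
eef_pos: [0.5662, 0.199, 0.2636]
ee_rot: [[-1.0, -0.026, -0.0], [-0.026, 1.0, -0.0], [0.0, -0.0, -1.0]]
wrist_force: [-0.8, -0.6, -0.2]
gripper_width: 0.0848
grasp_force: 0.0
```

Run:
```python
from h import *
f=cv2.imread('pics/clip3.png');s={'eef_pos':np.array([.4725,-.1264,.1829]),'ee_rot':down(np.pi+.027)}
# fresh-ish pose: x from settled state reading (0.4725)
def wells(f,s):
    g=cv2.cvtColor(f,cv2.COLOR_BGR2GRAY);cs,hr=cv2.findContours((g<125).astype(np.uint8),cv2.RETR_CCOMP,cv2.CHAIN_APPROX_NONE)
    for c,h in zip(cs,hr[0]):
        if 800<cv2.contourArea(c)<30000:
            b=cv2.minAreaRect((unproj(s,c[:,0],.014)[:,:2]*1000).astype(np.float32));print('outer' if h[3]<0 else 'hole',np.round(c[:,0].mean(0)),np.round(b[0],1),np.round(b[1],1),round(b[2],1))
wells(f,s)
ctrl.grab_frame('wrist');s,f=shot('jar1')
cv2.imwrite('pics/jar1z.png',cv2.resize(f[60:460,120:520],(600,600)))
print(s['eef_pos']);marks('jar square_caddy oblong_box')
for d in ctrl.cut_out('jar','wrist')[:2]:
    m=rect(d['mask']);b=cv2.minAreaRect((unproj(s,m,.142)[:,:2]*1000).astype(np.float32));print(d['p'],np.round(b[0],1),np.round(b[1],1),m.min(0),m.max(0))
```

```text
outer [318. 350.] [ 607.1 -125.6] [61.  70.2] 89.8
hole [317. 351.] [ 608.1 -125.6] [47.8 50.5] 1.5
outer [319. 208.] [ 473.1 -127.2] [71.6 91.1] 1.5
hole [305. 212.] [ 473.1 -138.8] [67.9 33.6] 45.5
outer [163. 200.] [ 470.6 -253.3] [75.6 77.9] 86.6
hole [163. 201.] [ 471.7 -253.7] [62.1 62. ] 86.6
hole [163. 324.] [ 592.  -256.3] [69.6 63.6] 8.4
hole [366. 323.] [581.1 -77. ] [154.7 344.7] 59.7
hole [ 74. 244.] [ 523.3 -330.5] [252.5   5.8] 0.5
hole [232.  86.] [ 381.7 -194.3] [ 17.4 117.5] 0.7
[0.5663107  0.19885113 0.26378466]
jar [([0.5684, 0.2013, 0.0855], 0.6)]
square_caddy [([0.5612, 0.198, 0.0487], 0.96), ([0.474, 0.0845, -0.0019], 0.96), ([0.6055, 0.3018, -0.0012], 0.67), ([0.6271, 0.0801, 0.0009], 0.56)]
oblong_box [([0.5548, 0.1935, 0.0015], 0.98)]
0.96 [558.9 197.4] [51.7 42.8] [288 177] [349 249]
0.71 [571.4 -12.2] [26.  43.5] [  0 191] [ 38 249]
```

View pics/jar1z.png

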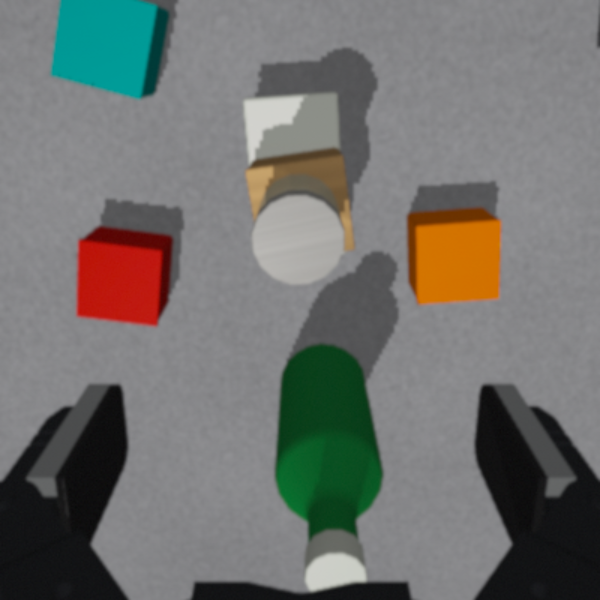

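The lid's disc is centred at zoom (298,239) with a radius of about 46, standing on the caddy.

Run:
```python
from h import *
s=ctrl.get_state()
q=np.array([(298,239),(252,239),(344,239),(298,284)])/1.5+[120,60];p=unproj(s,q,.142);print(np.round(p,4))
go((*p[0,:2],.112),np.pi+.027)
c=np.array([(247,168),(342,151),(354,248)])/1.5+[120,60];c=unproj(s,c,.084);print(c,np.degrees(np.arctan2(*(c[1]-c[0])[::-1])),(c[0]+c[2])/2)
```

```text
[[0.5629 0.1984 0.142 ]
 [0.5634 0.177  0.142 ]
 [0.5624 0.2198 0.142 ]
 [0.5851 0.1989 0.142 ]]
delta [ 0.0036 -0.0011  0.1519] [ 0.0001  0.0005 -0.0008] len 0.152 joints [ 0.34  0.28  0.24  1.53 -0.    0.31]Traceback (most recent call last):
  File "<stdin>", line 5, in <module>
TypeError: return arrays must be of ArrayType
```

Request:
nudge_tcp --segments '{"rows": [[0.003,-0.001,0.05,0,0,0,0.07],[0.003,-0.001,0.1,0,0,0,0.065],[0.003,-0.001,0.13,0,0,0,0.065],[0.003,-0.001,0.152,0,0,0,0.06],[0.003,-0.001,0.152,0,0,0,0.056],[0.003,-0.001,0.152,0,0,0,0.052],[0.003,-0.001,0.152,0,0,0,0.048],[0.003,-0.001,0.152,0,0,0,0.044],[0.003,-0.001,0.152,0,0,0,0.03]]}'

```text
t: 13.38
eef_pos: [0.5643, 0.1992, 0.113]
ee_rot: [[-1.0, -0.027, 0.002], [-0.027, 1.0, 0.001], [-0.003, 0.0, -1.0]]
wrist_force: [-0.2, -0.8, 5.7]
gripper_width: 0.0417
grasp_force: 60.2
```

Request:
nudge_tcp --segments '{"rows": [[0,0,0,0,0,0,0.02],[0,0,0,0,0,0,0.02],[0,0,-0.003,0,0,0,0.02],[0,0,-0.01,0,0,0,0.02],[0,0,-0.03,0,0,0,0.02],[0,0,-0.06,0,0,0,0.02],[0,0,-0.06,0,0,0,0.02]]}'

```text
t: 14.25
eef_pos: [0.5648, 0.1997, 0.1742]
ee_rot: [[-1.0, -0.027, 0.004], [-0.027, 1.0, 0.002], [-0.004, 0.001, -1.0]]
wrist_force: [0.3, -0.1, -1.7]
gripper_width: 0.0417
grasp_force: 60.8
```

Run:
```python
from h import *
ctrl.grab_frame('wrist');s,f=shot('jar2');print(s['eef_pos'])
marks('jar square_caddy');marks('jar','wrist')
go((.608,-.126,.17),np.pi+.027);go((.608,-.126,.17),0.0);
shot('jar2s','side')
```

```text
[0.56409498 0.1994479  0.17243768]
jar [([0.5658, 0.1999, 0.1441], 0.65)]
square_caddy [([0.6075, 0.3023, -0.0015], 0.89), ([0.4761, 0.0848, 0.0003], 0.65), ([0.5646, 0.197, 0.0464], 0.56)]
jar [([0.5658, 0.1999, 0.1441], 0.65)]
delta [-3.630e-02 -3.261e-01  3.000e-04] [-0.0006 -0.002   0.0002] len 0.328 joints [0.34 0.27 0.02 1.33 0.   0.31]
delta [-3.630e-02 -3.261e-01  3.000e-04] [ 3.1000e-03 -9.0000e-04 -3.1143e+00] len 0.328 joints [0.34 0.27 0.02 1.33 0.   0.31]
```

Request:
nudge_tcp --segments '{"rows": [[-0.004,-0.03,-0.01,0,0,0,0.02],[-0.01,-0.08,-0.01,0,0,0,0.02],[-0.015,-0.13,-0.01,0,0,0,0.02],[-0.02,-0.18,-0.01,0,0,0,0.02],[-0.03,-0.23,-0.01,0,0,0,0.02],[-0.035,-0.28,-0.01,0,0,0,0.02],[-0.037,-0.315,0,0,0,0,0.02],[-0.037,-0.326,0.03,0,0,0,0.02],[-0.037,-0.326,0.07,0,0,0,0.02],[-0.037,-0.326,0.1,0,0,0,0.02]]}'

```text
t: 15.8
eef_pos: [0.6082, -0.1259, 0.0689]
ee_rot: [[-1.0, -0.026, -0.003], [-0.026, 1.0, 0.001], [0.002, 0.001, -1.0]]
wrist_force: [0.0, -0.4, -0.8]
gripper_width: 0.0419
grasp_force: 60.9
```

Request:
nudge_tcp --segments '{"rows": [[0,0,0,0,0,0,0.02],[0,0,0,0,0,0,0.02]]}'

```text
t: 16.05
eef_pos: [0.6097, -0.1257, 0.0724]
ee_rot: [[-1.0, -0.027, 0.001], [-0.027, 1.0, -0.0], [-0.001, -0.0, -1.0]]
wrist_force: [0.2, 0.2, -0.5]
gripper_width: 0.0417
grasp_force: 60.9
```

Run:
```python
from h import *
ctrl.grab_frame('wrist');s,f=shot('jar3');print(s['eef_pos'],s['gripper_width'],s['wrist_force'])
cv2.imwrite('pics/jar3z.png',cv2.resize(f[60:460,120:520],(600,600)))
marks('jar round_well');go((.609,-.126,.036),np.pi+.027)
```

```text
[ 0.61020379 -0.1258293   0.07307337] 0.041542011171216454 [ 1.15253225  0.09016934 -0.54074765]
jar [([0.615, -0.1252, 0.0455], 0.93)]
round_well [([0.6137, -0.1265, 0.0036], 0.94)]
delta [ 0.0014 -0.0001  0.0371] [-0.0006  0.0025  0.0003] len 0.037 joints [-0.2   0.34 -0.09  1.13  0.   -0.23]
```

View pics/jar3z.png

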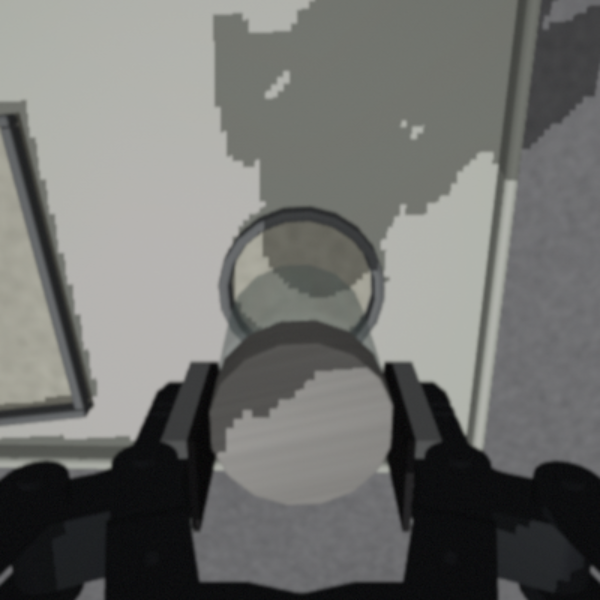

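The ring spans columns 220–383 with its near edge at row 208, and the lid is centred near (301,413). I compare the two centres.

Run:
```python
from h import *
s=ctrl.get_state();print(s['eef_pos'])
U=lambda q,z:unproj(s,np.array(q)/1.5+[120,60],z)
print(U([(301,208),(220,288),(383,288)],.014).round(4));print(U([(301,413),(210,413),(393,413),(301,504)],.102).round(4))
```

```text
[ 0.61027704 -0.12579753  0.07306793]
[[ 0.5776 -0.1264  0.014 ]
 [ 0.6085 -0.1555  0.014 ]
 [ 0.607  -0.0954  0.014 ]]
[[ 0.6057 -0.1256  0.102 ]
 [ 0.6063 -0.1467  0.102 ]
 [ 0.6052 -0.1044  0.102 ]
 [ 0.6313 -0.125   0.102 ]]
```

Request:
nudge_tcp --segments '{"rows": [[0,0,0.02,0,0,0,0.02],[0,0,0.03,0,0,0,0.02],[0,0,0.034,0,0,0,0.02],[0,0,0.036,0,0,0,0.02],[0,0,0.037,0,0,0,0.02],[0,0,0.037,0,0,0,0.02]]}'

```text
t: 17.0
eef_pos: [0.6099, -0.1257, 0.0361]
ee_rot: [[-1.0, -0.027, 0.002], [-0.027, 1.0, -0.0], [-0.002, -0.0, -1.0]]
wrist_force: [-1.9, 1.3, 4.8]
gripper_width: 0.0418
grasp_force: 61.7
```

Request:
nudge_tcp --segments '{"rows": [[0,0,0.0005,0,0,0,0.03],[0,0,0.0005,0,0,0,0.046],[0,0,0.0005,0,0,0,0.05],[0,0,0.0005,0,0,0,0.06],[0,0,0.0005,0,0,0,0.06],[0,0,-0.04,0,0,0,0.06],[0,0,-0.1,0,0,0,0.07],[0,0,-0.15,0,0,0,0.085],[0,0,-0.19,0,0,0,0.085],[0,0,-0.19,0,0,0,0.085]]}'

```text
t: 18.25
eef_pos: [0.6109, -0.126, 0.2285]
ee_rot: [[-1.0, -0.027, 0.007], [-0.027, 1.0, -0.001], [-0.007, -0.002, -1.0]]
wrist_force: [0.7, -0.9, -0.6]
gripper_width: 0.0849
grasp_force: 0.0
```

Run:
```python
from h import *
ctrl.grab_frame('wrist');s,f=shot('jar4');print(s['eef_pos'])
marks('jar round_well clip square_well oblong_well')
go((.561,.199,.22),np.pi)
```

```text
[ 0.61016839 -0.12585672  0.22603173]
jar [([0.613, -0.1242, 0.0098], 0.82)]
round_well []
clip [([0.474, -0.1286, 0.0072], 0.95)]
square_well [([0.4719, -0.2554, 0.0024], 0.79)]
oblong_well [([0.6126, -0.2512, 0.0052], 0.91)]
delta [0.0389 0.3258 0.0033] [ 0.0005 -0.0024  0.0272] len 0.328 joints [-0.2   0.32  0.2   1.46  0.   -0.23]
```

Request:
nudge_tcp --segments '{"rows": [[0.005,0.04,0,0,0,0,0.085],[0.01,0.1,0,0,0,0,0.085],[0.02,0.16,0,0,0,0,0.085],[0.03,0.22,0,0,0,0,0.085],[0.035,0.28,0,0,0,0,0.085],[0.04,0.32,0,0,0,0,0.085],[0.04,0.326,0,0,0,0,0.085],[0.04,0.326,0,0,0,0,0.085],[0.04,0.326,0,0,0,0,0.085]]}'

```text
t: 19.73
eef_pos: [0.5606, 0.1979, 0.2243]
ee_rot: [[-1.0, -0.026, -0.0], [-0.026, 1.0, -0.0], [0.0, -0.0, -1.0]]
wrist_force: [-0.5, 0.3, -0.2]
gripper_width: 0.0848
grasp_force: 0.0
```

Run:
```python
from h import *
ctrl.grab_frame('wrist');s,f=shot('cad1');print(s['eef_pos'])
a=cv2.resize(cv2.imread('pics/jar4.png')[100:400,120:520],(400,300));b=cv2.resize(f[60:460,120:520],(400,400))
marks('square_caddy oblong_box')
hsv=cv2.cvtColor(f,cv2.COLOR_BGR2HSV);print(hsv[200,318])
m=((hsv[...,0]>8)&(hsv[...,0]<25)&(hsv[...,1]>70)&(hsv[...,2]>130)).astype(np.uint8);m[:,:270]=0;m[:,370:]=0
c=rect(m);r=cv2.minAreaRect((unproj(s,c,.084)[:,:2]*1000).astype(np.float32));print(np.round(r[0],1),np.round(r[1],1),r[2])
cv2.imwrite('pics/cad1z.png',np.vstack([a,b])[:600])
```

```text
[0.56073209 0.19778065 0.22441556]
square_caddy [([0.6255, 0.0842, 0.0002], 0.97), ([0.5623, 0.1971, 0.0482], 0.62), ([0.6047, 0.2981, -0.0043], 0.61), ([0.4746, 0.085, -0.0007], 0.58)]
oblong_box [([0.5513, 0.1963, -0.0019], 0.6)]
[ 18 122 180]
[562.2 198.7] [53.9 53.8] 9.76572322845459
```

View pics/cad1z.png

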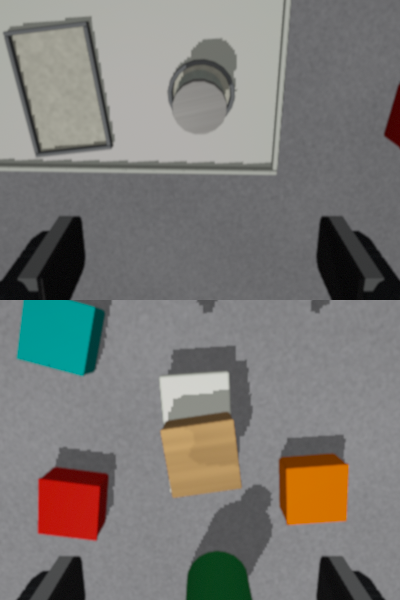

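The jar stands in its ring at (200,95) in the upper part. The caddy's top measures 53.9 x 53.8 mm at (0.5622, 0.1987), yaw 9.8°, which matches its given size. I grasp it.

Request:
nudge_tcp --segments '{"rows": [[-0.0015,0.001,0.04,0,0,-0.144,0.085],[-0.0015,0.001,0.09,0,0,-0.144,0.08],[-0.0015,0.001,0.13,0,0,-0.144,0.075],[-0.0015,0.001,0.156,0,0,-0.144,0.07],[-0.0015,0.001,0.156,0,0,-0.144,0.065],[-0.0015,0.001,0.156,0,0,-0.144,0.06],[-0.0015,0.001,0.156,0,0,-0.144,0.056],[-0.0015,0.001,0.156,0,0,-0.144,0.04],[-0.0015,0.001,0.156,0,0,-0.144,0.03],[-0.0015,0.001,0.156,0,0,-0.144,0.03]]}'

```text
t: 21.18
eef_pos: [0.5644, 0.2043, 0.0749]
ee_rot: [[-0.985, -0.172, 0.008], [-0.172, 0.985, 0.01], [-0.009, 0.008, -1.0]]
wrist_force: [-6.9, 8.2, 24.0]
gripper_width: 0.0303
grasp_force: 16.4
```

Request:
nudge_tcp --segments '{"rows": [[0,0,-0.002,0,0,0,0.03],[0,0,-0.01,0,0,0,0.03],[0,0,-0.03,0,0,0,0.03],[0,0,-0.07,0,0,0,0.03],[0,0,-0.07,0,0,0,0.03]]}'

```text
t: 21.8
eef_pos: [0.5639, 0.2005, 0.1424]
ee_rot: [[-0.985, -0.17, 0.006], [-0.17, 0.985, 0.002], [-0.006, 0.001, -1.0]]
wrist_force: [0.0, -0.5, -0.6]
gripper_width: 0.03
grasp_force: 0.0
```

Run:
```python
from h import *
ctrl.grab_frame('wrist');s,f=shot('cad2');print(s['eef_pos'])
marks('square_caddy oblong_box')
go((.472,-.254,.138),np.pi-np.radians(3.5))
```

```text
[0.5630127 0.2002331 0.1404101]
square_caddy [([0.6257, 0.0798, -0.0029], 0.96), ([0.6091, 0.3017, -0.0008], 0.94), ([0.4729, 0.0858, 0.0007], 0.87), ([0.5618, 0.1901, 0.0457], 0.7)]
oblong_box [([0.5526, 0.1946, -0.0033], 0.92)]
delta [ 0.1654 -0.432  -0.    ] [-0.0006 -0.0015  0.2321] len 0.463 joints [ 0.34  0.27 -0.04  1.26 -0.    0.17]
```

The fingers closed to 30 mm, so that grasp missed. I look at what happened.

Run:
```python
from h import *
f=cv2.imread('pics/cad2.png')
s2,g=shot('side2','side')
cv2.imwrite('pics/cad2z.png',np.hstack([cv2.resize(f[60:460,120:520],(400,400)),cv2.resize(g[200:400,200:400],(400,400))]))
```

```text
(no output)
```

View pics/cad2z.png

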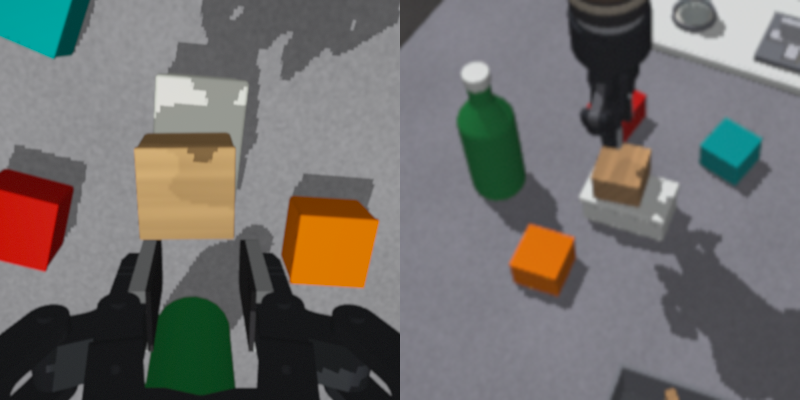

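The caddy still stands on the box, pushed about 8 mm to the robot's right because the right finger landed on its lid while narrowing. I measure it again and come down fully open this time.

Request:
nudge_tcp --segments '{"rows": [[0,0,-0.05,0,0,0,0.085],[0,0,-0.08,0,0,0,0.085],[0,0,-0.08,0,0,0,0.085],[0,0,-0.08,0,0,0,0.085]]}'

```text
t: 22.55
eef_pos: [0.5615, 0.1999, 0.217]
ee_rot: [[-0.985, -0.17, -0.002], [-0.17, 0.985, -0.001], [0.002, -0.0, -1.0]]
wrist_force: [0.3, 0.7, -1.0]
gripper_width: 0.085
grasp_force: 0.0
```

Run:
```python
from h import *
ctrl.grab_frame('wrist');s,f=shot('cad3');print(s['eef_pos'],s['gripper_width'])
hsv=cv2.cvtColor(f,cv2.COLOR_BGR2HSV)
m=((hsv[...,0]>8)&(hsv[...,0]<25)&(hsv[...,1]>70)&(hsv[...,2]>130)).astype(np.uint8);m[:,:260]=0;m[:,370:]=0;m=cv2.morphologyEx(m,cv2.MORPH_CLOSE,np.ones((9,9)))
c=rect(m);r=cv2.minAreaRect((unproj(s,c,.084)[:,:2]*1000).astype(np.float32));print(np.round(r[0],1),np.round(r[1],1),r[2])
a=np.radians(r[2] if r[2]<45 else r[2]-90)
go((r[0][0]/1e3,r[0][1]/1e3,.068),np.pi+a)
marks('square_caddy oblong_box')
```

```text
[0.56129303 0.19983192 0.21665246] 0.08524719030853685
[562.8 191.9] [53.8 53.7] 10.353796005249023
delta [-0.0006 -0.008   0.1486] [-0.0005 -0.003  -0.0095] len 0.149 joints [ 0.34  0.26  0.12  1.43 -0.    0.17]
square_caddy [([0.6267, 0.0801, -0.0005], 0.98), ([0.6068, 0.3011, -0.0015], 0.68), ([0.4752, 0.0857, 0.0001], 0.63)]
oblong_box [([0.5518, 0.2, -0.0016], 0.81), ([0.5617, 0.1889, 0.0456], 0.54)]
```

Request:
nudge_tcp --segments '{"rows": [[-0.0006,-0.008,0.04,0,0,-0.01,0.085],[-0.0006,-0.008,0.09,0,0,-0.01,0.085],[-0.0006,-0.008,0.13,0,0,-0.01,0.085],[-0.0006,-0.008,0.149,0,0,-0.01,0.085],[-0.0006,-0.008,0.149,0,0,-0.01,0.085],[-0.0006,-0.008,0.149,0,0,-0.01,0.085]]}'

```text
t: 23.5
eef_pos: [0.5643, 0.1925, 0.0702]
ee_rot: [[-0.984, -0.18, 0.001], [-0.18, 0.984, 0.0], [-0.001, 0.0, -1.0]]
wrist_force: [0.9, 0.3, 0.7]
gripper_width: 0.0849
grasp_force: 0.0
```

Request:
nudge_tcp --segments '{"rows": [[0,0,0,0,0,0,0.07],[0,0,0,0,0,0,0.06],[0,0,0,0,0,0,0.055],[0,0,0,0,0,0,0.04],[0,0,0,0,0,0,0.03]]}'

```text
t: 24.12
eef_pos: [0.5653, 0.1954, 0.0737]
ee_rot: [[-0.983, -0.182, 0.005], [-0.182, 0.983, 0.008], [-0.006, 0.007, -1.0]]
wrist_force: [-4.5, 6.8, 29.7]
gripper_width: 0.0302
grasp_force: 16.8
```

Run:
```python
from h import *
s2,g=shot('side3','side');s,f=shot('cad4');_,h=shot('scene3','scene')
cv2.imwrite('pics/cad4z.png',np.hstack([cv2.resize(f[200:480,120:520],(400,280)),cv2.resize(h[190:290,320:460],(400,280),interpolation=2)]))
cv2.imwrite('pics/cad4z.png',np.vstack([cv2.imread('pics/cad4z.png'),np.hstack([cv2.resize(g[230:330,250:390],(400,280),interpolation=2),np.zeros((280,400,3),np.uint8)])]))
print(s['gripper_width'],s['wrist_force'],s['grasp_force'])
```

```text
0.03020176175353328 [-5.30243735  6.55422155 19.43535688] 9.299099624622613
```

View pics/cad4z.png

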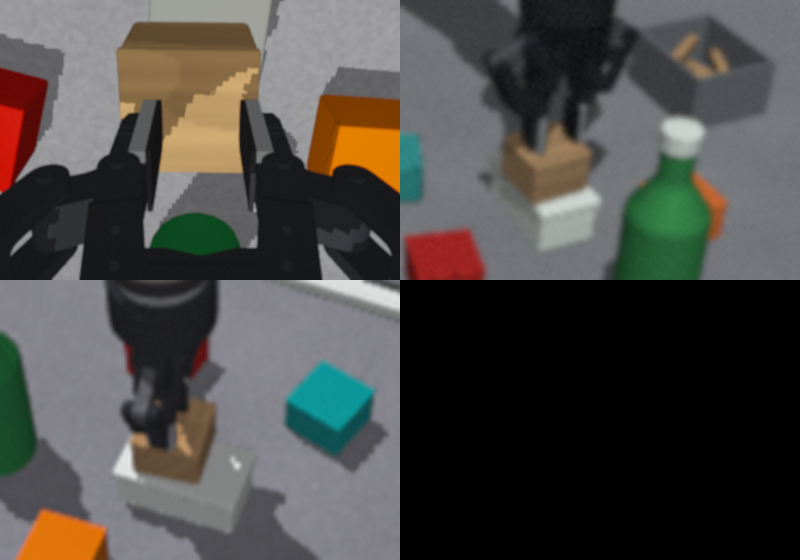

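Both finger ends rest on the caddy's lid (0.084) with the TCP at 0.074. So at mid opening the tips stand about 10 mm behind the TCP, farther back than I assumed. I open, rise, measure again and then grasp lower.

Request:
nudge_tcp --segments '{"rows": [[0,0,-0.02,0,0,0,0.03],[0,0,-0.08,0,0,0,0.085],[0,0,-0.14,0,0,0,0.085],[0,0,-0.15,0,0,0,0.085],[0,0,-0.15,0,0,0,0.085],[0,0,-0.15,0,0,0,0.085]]}'

```text
t: 25.02
eef_pos: [0.5632, 0.1921, 0.2175]
ee_rot: [[-0.984, -0.18, -0.003], [-0.18, 0.984, -0.001], [0.003, -0.0, -1.0]]
wrist_force: [-0.1, -0.0, -1.0]
gripper_width: 0.085
grasp_force: 0.0
```

Run:
```python
from h import *
ctrl.grab_frame('wrist');s,f=shot('cad5');print(s['eef_pos'],s['gripper_width'])
hsv=cv2.cvtColor(f,cv2.COLOR_BGR2HSV)
m=((hsv[...,0]>8)&(hsv[...,0]<25)&(hsv[...,1]>70)&(hsv[...,2]>130)).astype(np.uint8);m[:,:260]=0;m[:,370:]=0;m=cv2.morphologyEx(m,cv2.MORPH_CLOSE,np.ones((9,9)))
c=rect(m);r=cv2.minAreaRect((unproj(s,c,.084)[:,:2]*1000).astype(np.float32));print(np.round(r[0],1),np.round(r[1],1),r[2])
a=np.radians(r[2] if r[2]<45 else r[2]-90)
go((r[0][0]/1e3,r[0][1]/1e3,.050),np.pi+a)
marks('oblong_box')
```

```text
[0.56307907 0.19205769 0.21734652] 0.0849623524690649
[563.4 190.7] [53.7 53.9] 10.151327133178711
delta [-0.0006 -0.0013  0.1675] [-0.0005 -0.0034  0.004 ] len 0.167 joints [0.33 0.26 0.12 1.43 0.   0.15]
oblong_box [([0.5528, 0.1975, -0.0027], 0.89)]
```

Request:
nudge_tcp --segments '{"rows": [[-0.0006,-0.0013,0.05,0,0,0,0.085],[-0.0006,-0.0013,0.1,0,0,0,0.085],[-0.0006,-0.0013,0.14,0,0,0,0.085],[-0.0006,-0.0013,0.16,0,0,0,0.085],[-0.0006,-0.0013,0.168,0,0,0,0.085],[-0.0006,-0.0013,0.168,0,0,0,0.085],[-0.0006,-0.0013,0.168,0,0,0,0.085]]}'

```text
t: 26.05
eef_pos: [0.5654, 0.1914, 0.0526]
ee_rot: [[-0.984, -0.18, 0.002], [-0.18, 0.984, 0.001], [-0.002, 0.0, -1.0]]
wrist_force: [-0.1, 0.1, -0.0]
gripper_width: 0.0852
grasp_force: 0.0
```

Request:
nudge_tcp --segments '{"rows": [[0,0,0,0,0,0,0.07],[0,0,0,0,0,0,0.06],[0,0,0,0,0,0,0.05],[0,0,0,0,0,0,0.045],[0,0,0,0,0,0,0.04]]}'

```text
t: 26.68
eef_pos: [0.5652, 0.1914, 0.0523]
ee_rot: [[-0.984, -0.18, 0.001], [-0.18, 0.984, 0.0], [-0.001, 0.0, -1.0]]
wrist_force: [0.3, 0.3, 5.4]
gripper_width: 0.053
grasp_force: 64.6
```

Request:
nudge_tcp --segments '{"rows": [[0,0,-0.003,0,0,0,0.04],[0,0,-0.02,0,0,0,0.04],[0,0,-0.06,0,0,0,0.04],[0,0,-0.08,0,0,0,0.04],[0,0,-0.08,0,0,0,0.04],[0,0,-0.08,0,0,0,0.04]]}'

```text
t: 27.42
eef_pos: [0.5643, 0.191, 0.1308]
ee_rot: [[-0.984, -0.18, -0.001], [-0.18, 0.984, -0.0], [0.001, -0.0, -1.0]]
wrist_force: [-0.6, 0.6, -1.8]
gripper_width: 0.0525
grasp_force: 63.9
```

Run:
```python
from h import *
ctrl.grab_frame('wrist');s,f=shot('cad6');print(s['eef_pos'],s['gripper_width'],s['grasp_force']);marks('square_caddy oblong_box')
go((.473,-.254,.134),np.pi-np.radians(3.5))
```

```text
[0.56409844 0.19093071 0.13035943] 0.05292452194837036 63.86479452252388
square_caddy [([0.4778, 0.0841, -0.0022], 0.91), ([0.6247, 0.0817, -0.0001], 0.86), ([0.6058, 0.3002, 0.0011], 0.7), ([0.5609, 0.1873, 0.1268], 0.69)]
oblong_box [([0.5534, 0.1967, -0.0004], 0.69)]
delta [ 0.1698 -0.4213 -0.0032] [-0.0005 -0.0019  0.2424] len 0.454 joints [ 0.33  0.27 -0.06  1.24  0.    0.15]
```

Request:
nudge_tcp --segments '{"rows": [[0.02,-0.05,-0.003,0,0,0.1,0.04],[0.04,-0.1,-0.003,0,0,0.2,0.04],[0.06,-0.15,-0.003,0,0,0.242,0.04],[0.08,-0.2,-0.003,0,0,0.242,0.04],[0.1,-0.25,-0.003,0,0,0.242,0.04],[0.12,-0.3,-0.003,0,0,0.242,0.04],[0.14,-0.35,-0.003,0,0,0.242,0.04],[0.16,-0.4,-0.003,0,0,0.242,0.04],[0.17,-0.421,0,0,0,0.242,0.04],[0.17,-0.421,0.03,0,0,0.242,0.04]]}'

```text
t: 28.88
eef_pos: [0.474, -0.2562, 0.1024]
ee_rot: [[-0.998, 0.064, 0.003], [0.064, 0.998, -0.002], [-0.003, -0.002, -1.0]]
wrist_force: [-0.1, -0.1, -1.0]
gripper_width: 0.0529
grasp_force: 64.0
```

Request:
nudge_tcp --segments '{"rows": [[0,0,0.02,0,0,0,0.04],[0,0,0.03,0,0,0,0.04],[0,0,0.03,0,0,0,0.04],[0,0,0.03,0,0,0,0.04]]}'

```text
t: 29.38
eef_pos: [0.4739, -0.2537, 0.0723]
ee_rot: [[-0.998, 0.061, 0.001], [0.061, 0.998, -0.001], [-0.001, -0.0, -1.0]]
wrist_force: [-0.1, -0.2, -1.0]
gripper_width: 0.0528
grasp_force: 63.9
```

Run:
```python
from h import *
ctrl.grab_frame('wrist');s,f=shot('cad7');print(s['eef_pos'],s['gripper_width'])
marks('square_caddy square_well')
cv2.imwrite('pics/cad7z.png',cv2.resize(f[60:460,120:520],(600,600)))
go((.473,-.254,.017),np.pi-np.radians(3.5))
```

```text
[ 0.47401134 -0.2537362   0.07242735] 0.052497005849333006
square_caddy [([0.4726, -0.2521, 0.0653], 0.8)]
square_well [([0.4729, -0.2544, 0.0028], 0.74)]
delta [ 0.0009 -0.0003  0.0552] [-0.0005  0.0011  0.0004] len 0.055 joints [-0.49  0.19 -0.29  1.09 -0.   -0.43]
```

View pics/cad7z.png

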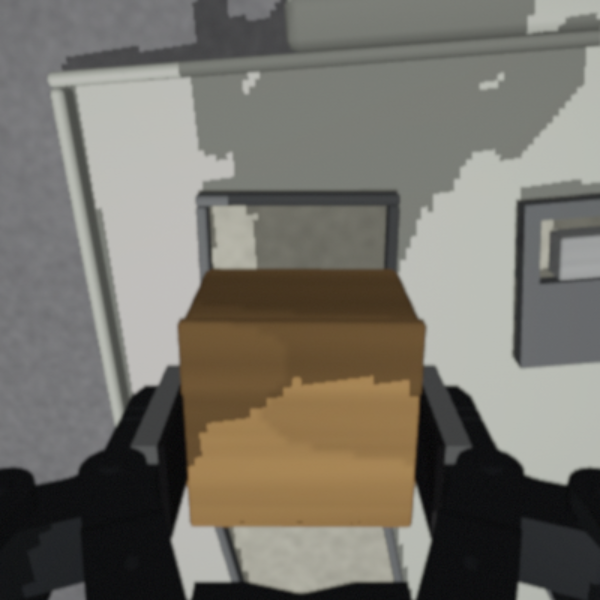

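The well's outer front edge is at row 192 over columns 198–399, and the caddy's lower front edge is at row 270 over columns 209–395. I compare the two.

Run:
```python
from h import *
s=ctrl.get_state();U=lambda q,z:unproj(s,np.array(q)/1.5+[120,60],z)
w=U([(298,192),(198,198),(399,198)],.014);c=U([(302,270),(209,270),(395,270)],.0641);print(w.round(4),c.round(4))
```

```text
[[ 0.4352 -0.2521  0.014 ]
 [ 0.4352 -0.2872  0.014 ]
 [ 0.4396 -0.217   0.014 ]] [[ 0.447  -0.2515  0.0641]
 [ 0.4454 -0.2773  0.0641]
 [ 0.4486 -0.2258  0.0641]]
```

Request:
nudge_tcp --segments '{"rows": [[0.002,-0.001,0.02,0,0,0,0.04],[0.002,-0.001,0.04,0,0,0,0.04],[0.002,-0.001,0.05,0,0,0,0.04],[0.002,-0.001,0.055,0,0,0,0.04],[0.002,-0.001,0.055,0,0,0,0.04],[0.002,-0.001,0.055,0,0,0,0.04]]}'

```text
t: 30.32
eef_pos: [0.4718, -0.2547, 0.0172]
ee_rot: [[-0.998, 0.061, 0.001], [0.061, 0.998, -0.001], [-0.001, -0.0, -1.0]]
wrist_force: [-0.2, -0.3, -1.4]
gripper_width: 0.0528
grasp_force: 63.9
```

Request:
nudge_tcp --segments '{"rows": [[0,0,0.001,0,0,0,0.04],[0,0,0.002,0,0,0,0.04],[0,0,0.002,0,0,0,0.04]]}'

```text
t: 30.7
eef_pos: [0.4717, -0.2546, 0.0153]
ee_rot: [[-0.998, 0.061, 0.001], [0.061, 0.998, -0.0], [-0.001, -0.0, -1.0]]
wrist_force: [-1.7, -0.0, 5.2]
gripper_width: 0.0533
grasp_force: 64.6
```

Contact came at the predicted height of 0.0153, so I release.

Request:
nudge_tcp --segments '{"rows": [[0,0,0,0,0,0,0.055],[0,0,0,0,0,0,0.06],[0,0,0,0,0,0,0.07],[0,0,0,0,0,0,0.07],[0,0,-0.04,0,0,0,0.07],[0,0,-0.1,0,0,0,0.07],[0,0,-0.16,0,0,0,0.085],[0,0,-0.18,0,0,0,0.085],[0,0,-0.18,0,0,0,0.085]]}'

```text
t: 31.82
eef_pos: [0.4723, -0.255, 0.1962]
ee_rot: [[-0.998, 0.061, 0.003], [0.061, 0.998, -0.002], [-0.003, -0.002, -1.0]]
wrist_force: [-0.0, -0.2, -0.7]
gripper_width: 0.0847
grasp_force: 0.0
```

Run:
```python
from h import *
ctrl.grab_frame('wrist');s,f=shot('cad8');print(s['eef_pos']);marks('square_caddy oblong_well clip jar')
go((.553,.195,.2),np.pi+.09)
```

```text
[ 0.47152759 -0.25457394  0.19441744]
square_caddy [([0.4695, -0.254, 0.0081], 0.78)]
oblong_well [([0.6086, -0.2515, 0.0042], 0.57)]
clip [([0.4737, -0.1278, 0.0042], 0.82)]
jar [([0.6098, -0.1235, 0.0083], 0.94)]
delta [-0.0549  0.4533 -0.0067] [ 0.0013 -0.0024 -0.1508] len 0.457 joints [-0.5   0.15 -0.08  1.35  0.   -0.43]
```

Request:
nudge_tcp --segments '{"rows": [[-0.01,0.05,-0.01,0,0,-0.08,0.085],[-0.015,0.11,-0.01,0,0,-0.15,0.085],[-0.02,0.17,-0.01,0,0,-0.15,0.085],[-0.03,0.23,-0.01,0,0,-0.15,0.085],[-0.035,0.29,-0.01,0,0,-0.15,0.085],[-0.04,0.35,-0.01,0,0,-0.15,0.085],[-0.05,0.4,-0.01,0,0,-0.15,0.085],[-0.055,0.44,-0.01,0,0,-0.15,0.085],[-0.055,0.453,-0.01,0,0,-0.15,0.085],[-0.055,0.453,-0.01,0,0,-0.15,0.085]]}'

```text
t: 33.38
eef_pos: [0.5533, 0.1945, 0.2036]
ee_rot: [[-0.996, -0.09, -0.001], [-0.09, 0.996, -0.001], [0.002, -0.001, -1.0]]
wrist_force: [-0.7, -0.5, -0.4]
gripper_width: 0.085
grasp_force: 0.0
```

Request:
nudge_tcp --segments '{"rows": [[0,0,0,0,0,0,0.085],[0,0,0,0,0,0,0.085]]}'

```text
t: 33.62
eef_pos: [0.5537, 0.1931, 0.2048]
ee_rot: [[-0.996, -0.087, 0.0], [-0.087, 0.996, -0.0], [-0.0, -0.0, -1.0]]
wrist_force: [-0.1, -0.2, 0.0]
gripper_width: 0.0852
grasp_force: 0.0
```

Run:
```python
from h import *
ctrl.grab_frame('wrist');s,f=shot('box1');print(s['eef_pos'])
cv2.imwrite('pics/box1z.png',np.hstack([cv2.resize(f[60:460,120:520],(400,400)),cv2.resize(cv2.imread('pics/cad8.png')[60:460,120:520],(400,400))]))
marks('oblong_box')
g=cv2.cvtColor(f,cv2.COLOR_BGR2GRAY);m=(g>165).astype(np.uint8);m[:,:240]=0;m[:,400:]=0;m[350:]=0
for m in [m]+[d['mask'] for d in ctrl.cut_out('oblong_box','wrist')[:1]]:
    c=rect(m);r=cv2.minAreaRect((unproj(s,c,.044)[:,:2]*1000).astype(np.float32));print(np.round(r[0],1),np.round(r[1],1),r[2])
```

```text
[0.55377701 0.19322751 0.20481377]
oblong_box [([0.5533, 0.1941, -0.001], 0.93)]
[552.9 195.6] [98.4 55.1] 5.051486015319824
[551.8 195.7] [100.5  55.7] 4.929802417755127
```

View pics/box1z.png

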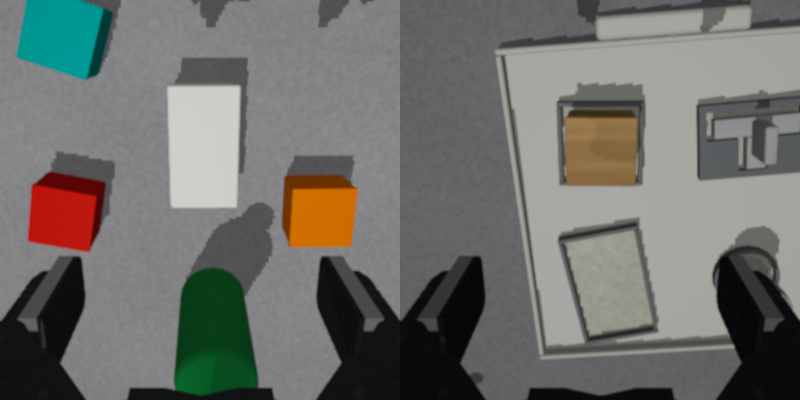

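The caddy sits inside its square well. The box measures 100 x 55.5 mm at (0.5525, 0.1957), yaw 5°. I grasp it.

Request:
nudge_tcp --segments '{"rows": [[0.001,0.0026,0.05,0,0,0,0.085],[0.001,0.0026,0.1,0,0,0,0.085],[0.001,0.0026,0.15,0,0,0,0.085],[0.001,0.0026,0.18,0,0,0,0.085],[0.001,0.0026,0.189,0,0,0,0.085],[0.001,0.0026,0.189,0,0,0,0.085],[0.001,0.0026,0.189,0,0,0,0.085]]}'

```text
t: 34.7
eef_pos: [0.5537, 0.1973, 0.0173]
ee_rot: [[-0.996, -0.089, 0.003], [-0.089, 0.996, 0.001], [-0.003, 0.001, -1.0]]
wrist_force: [-0.1, 0.4, -0.3]
gripper_width: 0.085
grasp_force: 0.0
```

Request:
nudge_tcp --segments '{"rows": [[0,0,0,0,0,0,0.07],[0,0,0,0,0,0,0.06],[0,0,0,0,0,0,0.05],[0,0,0,0,0,0,0.045],[0,0,0,0,0,0,0.04]]}'

```text
t: 35.33
eef_pos: [0.5531, 0.197, 0.0166]
ee_rot: [[-0.996, -0.089, 0.002], [-0.089, 0.996, 0.0], [-0.002, 0.0, -1.0]]
wrist_force: [-0.3, 0.2, 5.6]
gripper_width: 0.0542
grasp_force: 64.3
```

Request:
nudge_tcp --segments '{"rows": [[0,0,-0.003,0,0,0,0.04],[0,0,-0.02,0,0,0,0.04],[0,0,-0.06,0,0,0,0.04],[0,0,-0.1,0,0,0,0.04],[0,0,-0.1,0,0,0,0.04],[0,0,-0.1,0,0,0,0.04]]}'

```text
t: 36.08
eef_pos: [0.5523, 0.1968, 0.1153]
ee_rot: [[-0.996, -0.089, -0.0], [-0.089, 0.996, -0.0], [0.0, -0.0, -1.0]]
wrist_force: [-0.4, 0.2, -2.8]
gripper_width: 0.0545
grasp_force: 63.9
```

Run:
```python
from h import *
ctrl.grab_frame('wrist');s=ctrl.get_state();print(s['eef_pos'],s['gripper_width'],s['grasp_force'])
go((.611,-.2535,.117),np.pi+np.radians(8.2))
```

```text
[0.55177482 0.19662466 0.11448428] 0.05422675992232777 63.939489126205444
delta [-0.0189 -0.4536 -0.0024] [-0.0004 -0.0018 -0.0539] len 0.454 joints [ 0.34  0.26 -0.11  1.2   0.    0.25]
```

Request:
nudge_tcp --segments '{"rows": [[0,-0.04,-0.02,0,0,-0.02,0.04],[-0.005,-0.09,-0.022,0,0,-0.054,0.04],[-0.008,-0.14,-0.022,0,0,-0.054,0.04],[-0.01,-0.19,-0.022,0,0,-0.054,0.04],[-0.012,-0.24,-0.022,0,0,-0.054,0.04],[-0.014,-0.29,-0.022,0,0,-0.054,0.04],[-0.016,-0.34,-0.022,0,0,-0.054,0.04],[-0.018,-0.39,-0.022,0,0,-0.054,0.04],[-0.019,-0.43,-0.022,0,0,-0.054,0.04],[-0.019,-0.454,-0.022,0,0,-0.054,0.04]]}'

```text
t: 37.38
eef_pos: [0.611, -0.2552, 0.1355]
ee_rot: [[-0.99, -0.141, -0.003], [-0.141, 0.99, 0.001], [0.003, 0.002, -1.0]]
wrist_force: [0.7, -0.0, -1.7]
gripper_width: 0.0543
grasp_force: 64.1
```

Request:
nudge_tcp --segments '{"rows": [[0,0,0.03,0,0,0,0.04],[0,0,0.055,0,0,0,0.04],[0,0,0.055,0,0,0,0.04],[0,0,0.055,0,0,0,0.04]]}'

```text
t: 37.88
eef_pos: [0.6121, -0.2532, 0.0831]
ee_rot: [[-0.99, -0.143, 0.0], [-0.143, 0.99, 0.0], [-0.0, 0.0, -1.0]]
wrist_force: [-0.2, -0.1, -1.3]
gripper_width: 0.0545
grasp_force: 64.1
```

Run:
```python
from h import *
ctrl.grab_frame('wrist');s,f=shot('box2');print(s['eef_pos'],s['gripper_width'])
marks('oblong_box oblong_well')
cv2.imwrite('pics/box2z.png',cv2.resize(f[60:460,120:520],(600,600)))
go((.611,-.2535,.026),np.pi+np.radians(8.2))
```

```text
[ 0.61251349 -0.25345243  0.08371755] 0.05477749505129313
oblong_box [([0.6114, -0.2517, 0.0649], 0.65)]
oblong_well []
delta [0.0016 0.0005 0.0578] [-0.001   0.0017  0.0003] len 0.058 joints [-0.39  0.41  0.03  1.19  0.   -0.54]
```

View pics/box2z.png

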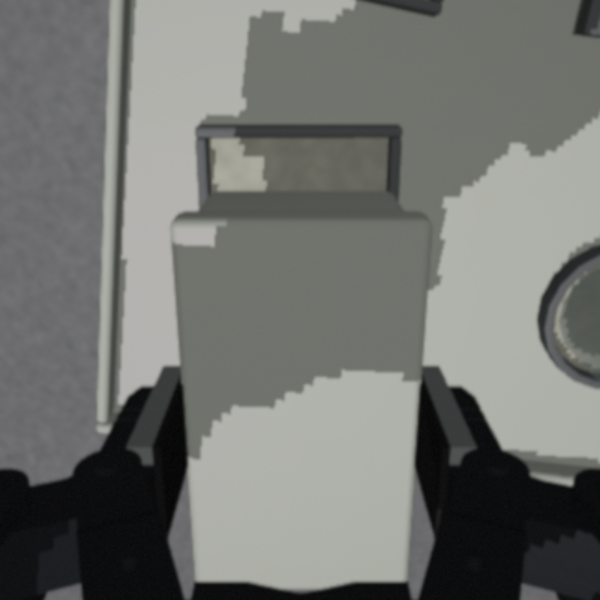

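The well's outer front edge is at row 126 over columns 197–401. The box's bottom front edge is at row 192 over columns 204–398, and its lid's front edge is at row 214.

Run:
```python
from h import *
s=ctrl.get_state();print(s['eef_pos']);U=lambda q,z:unproj(s,np.array(q)/1.5+[120,60],z)[:,:2]
a=np.radians(8.2);d=np.array([np.cos(a),np.sin(a)])
w=U([(299,126),(197,132),(401,132)],.014);zb=s['eef_pos'][2]-.0166
b=U([(301,193)],zb);l=U([(301,214),(172,218),(431,218)],zb+.044)
print('well',w[0]+.059*d,w.mean(0),np.linalg.norm(w[1]-w[2]),'box',b[0]+.048*d,l[0]+.05*d,np.linalg.norm(l[1]-l[2]))
```

```text
[ 0.61257152 -0.25371244  0.08382849]
well [ 0.6117011  -0.25425748] [ 0.55468808 -0.26248217] 0.07275026315160799 box [ 0.61375702 -0.25321345] [ 0.61117926 -0.25354255] 0.054423435503384215
```

Request:
nudge_tcp --segments '{"rows": [[0.001,-0.0005,0.03,0,0,0,0.04],[0.001,-0.0005,0.05,0,0,0,0.04],[0.001,-0.0005,0.057,0,0,0,0.04],[0.001,-0.0005,0.059,0,0,0,0.04],[0.001,-0.0005,0.060,0,0,0,0.04],[0.001,-0.0005,0.0605,0,0,0,0.04],[0.001,-0.0005,0.0605,0,0,0,0.04]]}'

```text
t: 38.95
eef_pos: [0.6116, -0.2545, 0.0237]
ee_rot: [[-0.99, -0.143, 0.002], [-0.143, 0.99, -0.001], [-0.002, -0.001, -1.0]]
wrist_force: [-2.5, 1.0, 5.9]
gripper_width: 0.054
grasp_force: 64.9
```

Contact came at the expected height. I release, rise and check all four.

Request:
nudge_tcp --segments '{"rows": [[0,0,0,0,0,0,0.055],[0,0,0,0,0,0,0.062],[0,0,0,0,0,0,0.07],[0,0,0,0,0,0,0.07],[0,0,-0.04,0,0,0,0.07],[0,0,-0.1,0,0,0,0.07],[0,0,-0.16,0,0,0,0.07],[0,0,-0.21,0,0,0,0.07],[0,0,-0.21,0,0,0,0.07]]}'

```text
t: 40.08
eef_pos: [0.6127, -0.255, 0.2372]
ee_rot: [[-0.99, -0.143, 0.008], [-0.143, 0.99, -0.003], [-0.007, -0.004, -1.0]]
wrist_force: [0.8, 0.7, -0.1]
gripper_width: 0.07
grasp_force: 0.0
```

Request:
nudge_tcp --segments '{"rows": [[0.1,0,-0.05,0,0,0,0.07],[0.1,0,-0.05,0,0,0,0.07],[0.1,0,-0.05,0,0,0,0.07],[0.1,0,-0.05,0,0,0,0.07]]}'

```text
t: 40.58
eef_pos: [0.5121, -0.2686, 0.2809]
ee_rot: [[-0.99, -0.142, -0.001], [-0.142, 0.99, 0.001], [0.0, 0.001, -1.0]]
wrist_force: [0.1, 0.1, -1.1]
gripper_width: 0.0698
grasp_force: 0.0
```

Run:
```python
from h import *
ctrl.grab_frame('wrist');s,f=shot('fin');print(s['t'],s['eef_pos'])
marks('clip jar square_caddy oblong_box')
_,g=shot('fins','scene')
cv2.imwrite('pics/finz.png',np.hstack([cv2.resize(f,(400,300)),cv2.resize(g[170:350,120:360],(400,300))]))
marks('clip jar square_caddy oblong_box green_bottle peg_basket','scene')
```

```text
40.625 [ 0.51233783 -0.2683958   0.28044176]
clip [([0.4712, -0.1257, 0.0086], 0.98)]
jar [([0.6106, -0.1247, 0.0073], 0.64)]
square_caddy [([0.6247, 0.0837, -0.0005], 0.94), ([0.4697, -0.2562, 0.0083], 0.57)]
oblong_box [([0.6136, -0.252, 0.0041], 0.75)]
clip [([0.473, -0.1267, 0.0062], 0.72)]
jar [([0.7097, 0.2196, 0.0035], 0.51)]
square_caddy [([0.6227, 0.0773, 0.0006], 0.81), ([0.4658, -0.2548, 0.0075], 0.74), ([0.6095, 0.3006, 0.0011], 0.67), ([0.4725, 0.0852, 0.0026], 0.67)]
oblong_box [([0.6121, -0.2564, 0.0071], 0.56)]
green_bottle [([0.7148, 0.2237, -0.0004], 0.63)]
peg_basket [([0.4124, 0.4255, -0.0025], 0.96)]
```

View pics/finz.png

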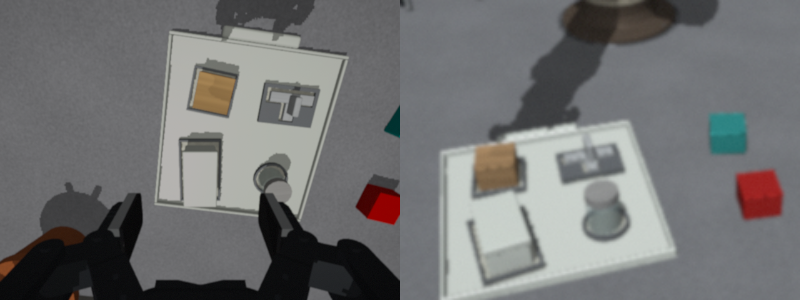

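All four sit upright in their wells at floor height, and the bottle and basket stand where they were. I hand in.

```bash
python3 -c "from plant import ctrl; print(ctrl.hand_in())"
```

```text
the job is handed in; nothing more can be done
None
```

The job is handed in at about 41 s: clip, jar, caddy and box lie in their own wells, placed in that order, with the bottle and basket where they stood; the first two caddy grasps missed and pushed it about 8 mm on the box before the third held.

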